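Crank the medallion press shut

TASK

Push the die slide fully home in the green bench press, then take the red sleeve of the crank, push the crank down and turn it until its key drops into the hidden drive slot, and, holding it by the sleeve, crank clockwise until the press foot clamps the medallion firmly but without crushing it. Then let go so that the crank springs back up; leave the other things on the bench where they are.

Things in the scene. Friction and masses are not known exactly. Their poses are not given: they have to be found in the camera images.
- press: Green bench press fixed to the table, 250 mm deep, 160 wide, 188 high to the top of its dark collar. Origin on the table under the vertical screw axis; z up, x from the open front (robot side) to the column at the back. Base plate 22 mm thick, x = -140 to 110 mm; over it the head overhangs from x = -45 mm back, underside at z = 125 mm. Two rails 12 mm high leave a channel 64 mm wide along x.
- slide_stop (a point): Middle of the press column's front face, at x = 60 mm, z = 31 mm in the press's frame: the far end of the die slide meets it when fully home.
- die_slide: Aluminium slide in the press's channel, axes parallel to the press's: x from -130 to 60 mm, 60 wide, 18 thick, 0.4 to 0.8 kg, underside 22 mm above the table, needing 3 to 15 N to move, pulled out 30 to 55 mm towards the robot. Origin at its underside below the centre of its brass medallion (48 mm across, top 22 mm above the underside); when home the origin lies on the screw axis.
- lip_face (a point): Middle of the near face of the slide's black upright lip, to be pushed along the press's x. The lip is 15 mm thick, 60 mm wide, its top 70 mm above the table; this point is 58 mm above the table, at x = -130 mm of the slide.
- crank: Steel crank turning endlessly about the press axis. Origin on that axis at the underside of its cross key, 184 mm above the table when up; x points along the arm (18 mm wide, top 34 mm above the origin) to the sleeve. A spring holds it up (5 N, 8 N when down); up, it turns freely and drives nothing. Pushed down 18 mm with its key in the slot, clockwise from above lowers the foot 4 mm per rad.
- hub (a point): Top of the crank's hub (48 mm across), on the axis, 224 mm above the table when up. Pushed down, the key stops after 4 mm on the drive head inside the collar unless it lines up with the head's slot within about 0.15 rad (same every half turn). The slot's angle is hidden and differs each time: search by touch, turn a little (0.2 rad), push, turn on. Keep the crank pushed down while driving.
- sleeve: Red grip sleeve with black rings, upright, 24 mm in diameter, 60 mm long, spinning freely on the crank's pin 60 mm from the press's axis. Origin on its axis at its lower end, 220 mm above the table when the crank is up. The drive's friction (0.4 N m) is felt here as 5 to 7 N while turning, less when paused; it holds the clamping when the crank is let go. Each 15 N of clamping adds 1 N.
- foot: Dark round foot below the head, 36 mm across; origin at the centre of its underside, 10 to 20 mm above the medallion at the start. A spring of 15 N per mm stands above it, so that 50 N is reached some 0.9 rad of the crank after touching. Firm is about 50 N (some 3 N more at the sleeve than before touching); much less than 30 N is loose and over 120 N crushes the work.
- copper_spool: Bystander: spool of copper wire standing beside the press, 72 mm across, 50 mm high; origin at the centre of its underside.
- bead_jar: Bystander: glass jar with orange cap beside the press, 52 mm across, 70 mm high; origin at the centre of its underside.
- red_tin: Bystander: blue tin with red lid, 100 mm across, 100 mm high; origin at the centre of its underside.
- white_bowl: Bystander: white bowl, 110 mm across, 45 mm high; origin at the centre of its underside.
- mallet: Bystander: hammer lying on the table, 220 mm long; origin near its middle.
- pliers: Bystander: pliers with blue handles lying on the table, 150 mm long; origin near the pivot.
Not all that is in view belongs to the job. What is meant by the die_slide is not orange, and is the smaller of those in its own colour.

How it is judged:
On the way, in this order (a step that is already met when the one before it is completed fails the run):
1. the die slide is fully home against the column (within 4 mm), the foot not yet on it (x of die_slide in the frame of press above -0.004 m and contact force between foot and die_slide below 1 N), for 0.1 s.
2. the crank, its sleeve held in the fingers, is pushed down at least 8 mm, so that its key stands in the drive slot (z of crank in the frame of press below 0.176 m and contact force between the fingers and sleeve above 1 N), for 0.1 s.
3. with the sleeve held, the foot presses on the medallion with more than 20 N (contact force between foot and die_slide above 20 N and contact force between the fingers and sleeve above 1 N), for 0.1 s.
At the end, for the whole second after the job is handed in: The die slide is home (its origin within 4 mm of the screw axis along the channel), the foot clamps the medallion with 20 to 120 N, the crank has been let go and has sprung back up (its origin over 180 mm above the table) and stands still (x of die_slide in the frame of press above -0.004 m and contact force between foot and die_slide between 20 and 120 N and z of crank in the frame of press above 0.18 m and angular speed of crank below 0.2 rad/s and linear speed of die_slide below 0.01 m/s); the robot touches nothing.
It fails at once if the medallion is crushed (foot pressing with more than 120 N) (contact force between foot and die_slide above 120 N).
It fails at once if another thing on the bench is moved more than 30 mm (distance of any of copper_spool, bead_jar, red_tin, white_bowl, mallet, pliers from where it was at the start of the episode above 0.03 m).
It also fails if it takes over 72 s, if anything falls off the work surface, if the arm or the gripper's body presses on something with over 40 N, if the wrist force passes 120 N, or if a joint passes its speed limit or range.

ROBOT

A 6-joint arm with a two-finger parallel gripper is mounted at the origin on the work surface. World frame = base frame: x ahead of the robot, y to its left, z up, the work surface at z = 0. Lengths are in m, angles in rad, forces in N, time in s.
With the tool pointing down it reaches from about 0.35 to 0.85 m from the base axis. Payload 8.1 kg.
Tool frame: the origin (TCP) lies between the finger pads; the fingertips stand 19 mm ahead of it and the grasp point (between the pads) is the TCP; y points along the fingers, z is the direction in which the jaws open and shut, and the axes are right-handed (so a half turn about y gives the same grasp; the last joint's range is limited). The gripper opens to 85 mm and grips with 20 to 120 N. Pads are 22 mm wide; open, the fingers measure 114 mm over their backs; the gripper's body (76 mm by 85 mm) begins 54 mm behind the grasp point. The pads swing forward as they close: fully open they stand 13 mm farther back than shut.
Start: joints at [1.032, 0.13, 1.488, -0, 1.523, -0.085], TCP at [0.263, 0.539, 0.25] pointing down, gripper open.
Joint ranges: [-2.96, 2.96], [-0.89, 2.26], [0.02, 2.5], [-1.34, 4.48], [0, 2.73], [-2.66, 2.66]. Speed limits (rad/s): [2.39, 2.39, 2.79, 3.14, 3.14, 3.14].

INTERFACE

Orientations are given as a 3x3 rotation matrix whose columns are the frame's x, y, z axes.
In Python, from station import observe, optics, order gives the robot as it stands.
- The arm moves only by the tool step_arm, never from a script. Its argument "targets" is a list of rows, each a list of 3 entries, a list of its own where there are three numbers: the finger opening in cm, from 0 to 8.54, then the shift along the world's x, y, z in cm, then the turn about the world's z in degrees. A call has 1 to 20 rows; each row shifts and turns the commanded pose from where the row before left it; what a row does not reach is not made up. A row lasts 1/12 s, in which the tool goes at most 41.7 mm and 7.16 degrees, less where a joint would pass 70% of its speed; a pose out of reach is approached as far as the arm can. A call is refused whole if a number of a shift passes 4.17 or a number of a turn 7.16, either way. A call with a gripper value outside its range is refused whole. The fingers move at their own pace and stop on an object; the grip force is fixed at half the most. Time passes only in rows, so rows that do not move let the fingers close. It gives the time, the measured TCP pose, the force and the opening at its end, in the units of the state.
- observe(): the state, without advancing time (a new reading comes with each control period).
- optics.capture(name): name is "scene" or "side" or "wrist"; returns (picture, depth): 400x640x3 uint8, red, green, blue; 400x640 float32, m along the optical axis (not along the pixel's ray), 0 where there is no reading.
- optics.calibration(name): a dict with "fov_y" (degrees; the focal length in pixels is half the picture's height over the tangent of half this angle, whatever the lens; pixels are square), "cx", "cy" (the principal point, pixels), "T" (4x4, takes a point from camera to world coordinates); the wrist camera has in their place "hand_eye" (4x4, takes a point from camera to tool coordinates, whose origin is the TCP and whose axes are the tool frame's). Camera axes: x right, y down, z forward; pixel columns grow to the right and rows downward; lengths in m; the calibration is good to about 2 mm. The wrist camera is an equidistant fisheye: a pixel r from the principal point sees the ray r / f radians off the axis. A picture is of the moment at which its call begins: read the wrist's pose just before it. calibration takes no time and is no camera call.
- order.sign_off(): hands the job in, once; it reports no verdict.
The state is a dict: "clock": time; "q": joint angles; "joint_velocities": joint speeds; "effort": joint torques, N m; "ee_pos": TCP position; "eef_rot": TCP orientation; "force": force on the tool from outside, world axes, zero at the start; "ft_torque": the same for the moment, N m; "opening": opening from 0.0 (shut) to 1.0 (fully open).
Only numpy, scipy, OpenCV 4.12 (cv2) and the standard library are available. Lean on these libraries where they do the work, as an engineer would, in place of code of your own. Each camera call takes 0.05 s, during which the arm holds its last target. There are 200 camera calls.

## Working session

There is one attempt and no reset: what is moved stays moved. The work goes in short steps, Python scripts to look and compute and a tool call to move; the robot and the scene stay as the last step left them, time stands still between calls to the robot, and variables do not carry over. Pictures are saved under pics/ and viewed, about 8 in all and at most 12, crops included, and the job is handed in when it is done.

Besides the shell and the picture viewer there is one more tool, called by a JSON object that holds its "method" and its "body". step_arm: Moves the arm, as the interface text tells. Its arguments: {"type":"object","properties":{"targets":{"type":"array"}},"required":["targets"]}

```bash
mkdir -p pics; ls; cat > h.py <<'E'
import numpy as np, cv2
from station import observe, optics, order
def cap(name):
    s=observe(); p,d=optics.capture(name); return s,p,d
def world(name,d,u,v,s=None):
    c=optics.calibration(name); f=200/np.tan(np.radians(c['fov_y']/2))
    z=d[v,u]; 
    P=np.array([(u-c['cx'])/f*z,(v-c['cy'])/f*z,z,np.ones_like(z)])
    return (np.array(c['T'])@P)[:3]
E
python3 - <<'E'
from h import *
s=observe(); print({k:np.round(v,3).tolist() for k,v in s.items()})
for n in ['scene','side']:
    s,p,d=cap(n); cv2.imwrite(f'pics/{n}0.png',p[...,::-1]); np.save(f'pics/{n}0.npy',d); c=optics.calibration(n); print(n,c['fov_y'],c['cx'],c['cy'],np.round(c['T'],3).tolist())
E
```

```text
pics
{'clock': 0.0, 'q': [1.032, 0.131, 1.489, -0.0, 1.523, -0.085], 'joint_velocities': [0.002, 0.001, -0.002, -0.0, 0.001, -0.001], 'effort': [0.002, -56.938, -50.056, 0.0, 0.015, -0.0], 'ee_pos': [0.263, 0.539, 0.249], 'eef_rot': [[0.899, -0.001, 0.438], [-0.438, -0.002, 0.899], [-0.0, -1.0, -0.002]], 'force': [0.405, 0.004, 0.115], 'ft_torque': [0.033, -0.039, 0.005], 'opening': 1.004}
scene 53.29981715471072 325.1692472345185 205.2213701833879 [[-0.663, 0.388, -0.64, 1.302], [0.748, 0.362, -0.556, 0.662], [0.015, -0.848, -0.53, 0.784], [0.0, 0.0, 0.0, 1.0]]
side 56.709438530554856 317.23035192195704 203.50686447578 [[0.925, -0.206, 0.32, 0.25], [-0.38, -0.538, 0.752, -0.7], [0.017, -0.817, -0.576, 0.688], [0.0, 0.0, 0.0, 1.0]]
```

View pics/scene0.png

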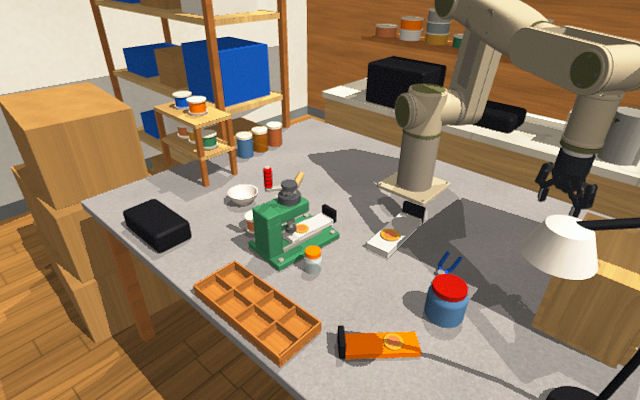

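View pics/side0.png

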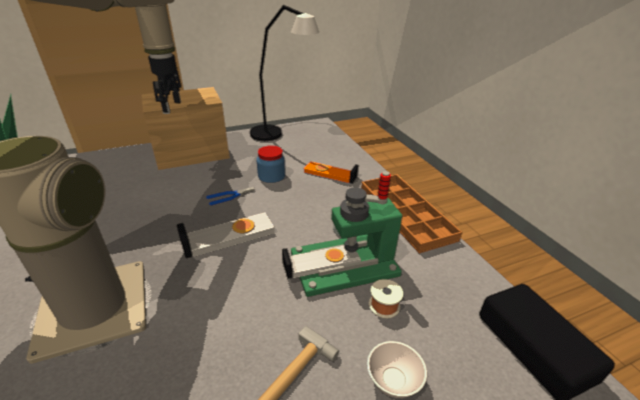

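Scene picture: the press is at (290,225), with the aluminium slide in its channel (lip 328,213), and the hub at (289,192). The red sleeve is at (268,178), or (384,186) in side. Slide candidates are orange (385,345), a larger loose aluminium one (395,235), and the smaller one in the press (312,228). I choose the one in the press.

```bash
python3 - <<'E'
from h import *
V,U=np.mgrid[0:400,0:640]
W={}
for n in ['scene','side']:
    p=cv2.imread(f'pics/{n}0.png'); d=np.load(f'pics/{n}0.npy')
    W[n]=world(n,d,U.ravel(),V.ravel()).T.reshape(400,640,3); h=cv2.cvtColor(p,cv2.COLOR_BGR2HSV).astype(int); H,S,X=h[...,0],h[...,1],h[...,2]
    w=W[n]; box=np.zeros((400,640),bool)
    if n=='scene': box[160:275,220:345]=1
    else: box[165:300,270:412]=1
    def rep(name,m,ret=False):
        q=w[m&box&(d>0)]
        print(n,name,len(q),'med',np.round(np.median(q,0),4),'min',np.round(np.percentile(q,3,0),3),'max',np.round(np.percentile(q,97,0),3)); return q
    g=(H>55)&(H<90)&(S>100)
    q=rep('green',g)
    for z0,z1 in [(.005,.03),(.15,.17)]:
        qq=q[(q[:,2]>z0)&(q[:,2]<z1)].astype(np.float32)
        if len(qq)>20: print('  z',z0,z1,len(qq),cv2.minAreaRect(qq[:,:2]))
    red=((H<6)|(H>174))&(S>180)&(w[...,2]>.2); q=rep('sleeve',red)
    gray=(S<60)
    q=rep('hubtop',gray&(w[...,2]>.215)&(w[...,2]<.235))
    q=rep('lip',(X<60)&(w[...,2]>.045)&(w[...,2]<.08))
    q=rep('liptop',(X<75)&(w[...,2]>.064)&(w[...,2]<.076)); 
    if len(q)>10: print('  ',cv2.minAreaRect(q[:,:2].astype(np.float32)))
    q=rep('slide',(S<60)&(X>120)&(w[...,2]>.032)&(w[...,2]<.048)); print('  ',cv2.minAreaRect(q[:,:2].astype(np.float32)))
    med=(H>5)&(H<22)&(S>120)&(w[...,2]>.035)&(w[...,2]<.052); rep('medal',med)
s=cv2.imread('pics/side0.png')[160:310,270:420]; c=cv2.imread('pics/scene0.png')[155:285,220:350]
cv2.imwrite('pics/c1.png',np.hstack([cv2.resize(s,(400,400)),cv2.resize(c,(400,400))]))
E
```

```text
scene green 2708 med [ 0.6844 -0.0549  0.0805] min [ 0.499 -0.141  0.01 ] max [ 0.718 -0.001  0.166]Traceback (most recent call last):
  File "<stdin>", line 17, in <module>
cv2.error: OpenCV(4.12.0) /io/opencv/modules/imgproc/src/convhull.cpp:143: error: (-215:Assertion failed) total >= 0 && (depth == CV_32F || depth == CV_32S) in function 'convexHull'
```

```bash
cat > m.py <<'E'
from h import *
V,U=np.mgrid[0:400,0:640]
R=lambda q: cv2.minAreaRect(np.ascontiguousarray(q[:,:2],dtype=np.float32)) if len(q)>10 else None
for n in ['scene','side']:
    p=cv2.imread(f'pics/{n}0.png'); d=np.load(f'pics/{n}0.npy')
    w=world(n,d,U.ravel(),V.ravel()).T.reshape(400,640,3); h=cv2.cvtColor(p,cv2.COLOR_BGR2HSV).astype(int); H,S,X=h[...,0],h[...,1],h[...,2]
    Z=w[...,2]
    box=np.zeros((400,640),bool)
    if n=='scene': box[160:275,220:345]=1
    else: box[165:300,270:412]=1
    def rep(name,m):
        q=w[m&box&(d>0)]
        if len(q): print(n,name,len(q),'med',np.round(np.median(q,0),4),'min',np.round(np.percentile(q,3,0),3),'max',np.round(np.percentile(q,97,0),3),R(q))
    g=(H>55)&(H<90)&(S>100)
    rep('green base',g&(Z>.005)&(Z<.03)); rep('rails',g&(Z>.028)&(Z<.037)); rep('head top',g&(Z>.15)&(Z<.175))
    rep('sleeve',((H<6)|(H>174))&(S>180)&(Z>.2))
    rep('hubtop',(S<60)&(Z>.218)&(Z<.230))
    rep('collar',(S<60)&(Z>.183)&(Z<.192))
    rep('lip',(X<60)&(Z>.045)&(Z<.08))
    rep('liptop',(X<75)&(Z>.064)&(Z<.076))
    rep('slide',(S<60)&(X>120)&(Z>.032)&(Z<.045))
    rep('medal',(H>5)&(H<22)&(S>120)&(Z>.035)&(Z<.052))
s=cv2.imread('pics/side0.png')[160:310,270:420]; c=cv2.imread('pics/scene0.png')[155:285,220:350]
cv2.imwrite('pics/c1.png',np.hstack([cv2.resize(s,(400,400)),cv2.resize(c,(400,400))]))
E
python3 m.py
```

```text
scene green base 988 med [ 0.6387 -0.0298  0.02  ] min [ 0.485 -0.154  0.007] max [0.718 0.004 0.025] ((0.5932172536849976, -0.08129847794771194), (0.1609346717596054, 0.24892626702785492), 84.40274047851562)
scene rails 59 med [ 0.7127 -0.0612  0.0323] min [ 0.679 -0.123  0.028] max [ 0.718 -0.052  0.037] ((0.7097303867340088, -0.08171790838241577), (0.03661399334669113, 0.08464989066123962), 25.810991287231445)
scene head top 691 med [ 0.672  -0.0698  0.1635] min [ 0.577 -0.124  0.151] max [ 0.716 -0.045  0.167] ((0.6403352618217468, -0.08748692274093628), (0.08480234444141388, 0.15424102544784546), 83.36335754394531)
scene sleeve 138 med [ 0.6629 -0.1096  0.2522] min [ 0.654 -0.121  0.225] max [ 0.668 -0.105  0.279] ((0.6614583134651184, -0.11353877186775208), (0.015706637874245644, 0.02166672796010971), 32.16942596435547)
scene hubtop 116 med [ 0.609  -0.0829  0.2226] min [ 0.588 -0.105  0.219] max [ 0.63  -0.061  0.225] ((0.6219754815101624, -0.09783180803060532), (0.04512535035610199, 0.08338971436023712), 47.3683967590332)
scene collar 171 med [ 0.6152 -0.0742  0.1867] min [ 0
[... 2340 characters left out ...]
589172363, 0.10322575271129608), (0.5027604103088379, 0.2617441415786743), 71.315185546875)
side liptop 267 med [ 0.6037 -0.0937  0.0695] min [ 0.434 -0.134  0.064] max [ 0.699 -0.044  0.075] ((0.5133212208747864, 0.0843009352684021), (0.25181764364242554, 0.5262563228607178), 15.7383451461792)
side slide 970 med [ 0.5164 -0.0845  0.0396] min [ 0.457 -0.116  0.033] max [ 0.611 -0.043  0.042] ((0.6142038106918335, 0.1236310750246048), (0.5227049589157104, 0.20360435545444489), 73.26527404785156)
side medal 231 med [ 0.5657 -0.0779  0.0441] min [ 0.543 -0.103  0.035] max [0.937 0.217 0.047] ((0.755823016166687, 0.049090802669525146), (0.4816649258136749, 0.21179133653640747), 55.0811767578125)
```

View pics/c1.png

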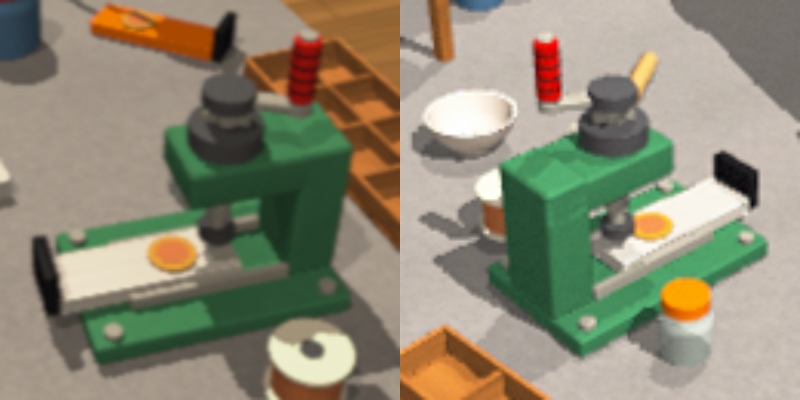

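Crop check: the slide in the press is the smaller aluminium one, with its lip near the robot. The measurements fit the given sizes (base 249x160 mm, hub z 0.224, sleeve radius 59 mm). Press yaw ≈ -5.5°, axis ≈ (0.6065, -0.086), sleeve ≈ (0.656, -0.1175), lip face ≈ (0.437, -0.070).

{"method": "step_arm", "body": {"targets": [[0,[0.77,-3.36,0],1.14],[0,[0.77,-3.36,0],1.14],[0,[0.77,-3.36,0],1.14],[0,[0.77,-3.36,0],1.14],[0,[0.77,-3.36,0],1.14],[0,[0.77,-3.36,0],1.14],[0,[0.77,-3.36,0],1.14],[0,[0.77,-3.36,0],1.14],[0,[0.77,-3.36,0],1.14],[0,[0.77,-3.36,0],1.14],[0,[0.77,-3.36,0],1.14],[0,[0.77,-3.36,0],1.14],[0,[0.77,-3.36,0],1.14],[0,[0.77,-3.36,0],1.14],[0,[0.77,-3.36,0],1.14],[0,[0.77,-3.36,0],1.14],[0,[0.77,-3.36,0],1.14],[0,[0.77,-3.36,0],1.14]]}}

```text
clock: 1.6
ee_pos: [0.4014, -0.0673, 0.2501]
eef_rot: [[0.995, 0.0, 0.095], [-0.095, 0.0, 0.995], [-0.0, -1.0, 0.0]]
force: [0.4, -0.2, 0.0]
opening: -0.0
```

{"method": "step_arm", "body": {"targets": [[0,[0,0,-3.5],0],[0,[0,0,-3.5],0],[0,[0,0,-3.5],0],[0,[0,0,-3.5],0],[0,[0,0,-3.5],0],[0,[0,0,-1.2],0],[0,[0,0,0],0],[0,[0,0,0],0]]}}

```text
clock: 2.27
ee_pos: [0.4008, -0.0653, 0.0627]
eef_rot: [[0.995, -0.002, 0.096], [-0.096, 0.001, 0.995], [-0.002, -1.0, 0.0]]
force: [-0.1, -0.4, 0.7]
opening: 0.003
```

{"method": "step_arm", "body": {"targets": [[0,[0.6,-0.06,0],0],[0,[0.6,-0.06,0],0],[0,[0.5,-0.05,0],0],[0,[0.5,-0.05,0],0],[0,[0.5,-0.05,0],0],[0,[0.5,-0.05,0],0],[0,[0.5,-0.05,0],0],[0,[0.5,-0.05,0],0],[0,[0.5,-0.05,0],0],[0,[0.5,-0.05,0],0]]}}

```text
clock: 3.1
ee_pos: [0.4532, -0.0706, 0.0636]
eef_rot: [[0.995, -0.003, 0.095], [-0.095, 0.0, 0.995], [-0.003, -1.0, -0.0]]
force: [-8.9, 0.6, 7.8]
opening: -0.002
```

{"method": "step_arm", "body": {"targets": [[0,[0.3,-0.03,0],0],[0,[0.3,-0.03,0],0],[0,[0.2,-0.02,0],0]]}}

```text
clock: 3.35
ee_pos: [0.4612, -0.0715, 0.0635]
eef_rot: [[0.995, -0.003, 0.095], [-0.095, 0.0, 0.995], [-0.003, -1.0, -0.0]]
force: [-9.4, 0.7, 7.0]
opening: 0.003
```

{"method": "step_arm", "body": {"targets": [[0,[0.2,-0.02,0],0],[0,[0.2,-0.02,0],0]]}}

```text
clock: 3.52
ee_pos: [0.465, -0.0718, 0.0635]
eef_rot: [[0.995, -0.003, 0.095], [-0.095, 0.0, 0.995], [-0.003, -1.0, 0.0]]
force: [-8.9, 1.0, 7.2]
opening: 0.001
```

{"method": "step_arm", "body": {"targets": [[0,[0.2,-0.02,0],0],[0,[0.1,-0.01,0],0]]}}

```text
clock: 3.68
ee_pos: [0.4663, -0.0719, 0.0631]
eef_rot: [[0.995, -0.007, 0.095], [-0.095, 0.001, 0.995], [-0.007, -1.0, 0.0]]
force: [-21.2, 0.8, 15.8]
opening: 0.001
```

{"method": "step_arm", "body": {"targets": [[0,[0,0,0],0],[0,[-1.0,0.1,0],0],[0,[-1.0,0.1,0],0],[0,[0,0,4],0],[0,[0,0,4],0],[0,[0,0,4],0],[0,[0,0,4],0],[0,[0,0,4],0],[4,[0,0,4],0],[7,[0,0,4],0],[7,[3.5,-0.8,0],0],[7,[3.5,-0.8,0],0],[7,[3.5,-0.8,0],0],[7,[3.5,-0.8,0],0],[7,[3.5,-0.8,0],0],[7,[3.5,-0.8,0],0],[7,[0,0,0],0],[7,[0,0,0],0]]}}

```text
clock: 5.18
ee_pos: [0.6599, -0.1185, 0.3397]
eef_rot: [[0.995, -0.005, 0.096], [-0.096, 0.001, 0.995], [-0.005, -1.0, 0.001]]
force: [-0.2, -0.1, -0.6]
opening: 0.823
```

```bash
python3 - <<'E'
from h import *
V,U=np.mgrid[0:400,0:640]
print(observe()['ee_pos'],observe()['opening'])
ims=[]
for n in ['side','scene']:
    s,p,d=cap(n); p=p[...,::-1].copy()
    cv2.imwrite(f'pics/{n}1.png',p)
    w=world(n,d,U.ravel(),V.ravel()).T.reshape(400,640,3); h=cv2.cvtColor(p,cv2.COLOR_BGR2HSV).astype(int); H,S,X=h[...,0],h[...,1],h[...,2]
    for nm,m in [('sleeve',((H<6)|(H>174))&(S>180)&(w[...,2]>.22)&(w[...,2]<.29)),('lip',(X<60)&(w[...,2]>.045)&(w[...,2]<.066))]:
        q=w[m&(d>0)&(abs(w[...,0]-(.656 if nm=='sleeve' else .48))<.05)&(abs(w[...,1]+.1)<.07)]
        if len(q): print(n,nm,len(q),np.median(q,0),q.min(0),q.max(0))
    ims.append(cv2.resize(p[130:310,250:430] if n=='side' else p[110:290,210:390],(400,400)))
cv2.imwrite('pics/c2.png',np.hstack(ims))
E
```

```text
[ 0.65989984 -0.11850919  0.33966701] 0.8233079770762383
side sleeve 219 [ 0.65020458 -0.12612547  0.25527358] [ 0.64431931 -0.13068371  0.2228799 ] [ 0.66242499 -0.11015396  0.28022592]
side lip 63 [ 0.47798425 -0.09797985  0.05444818] [ 0.47446861 -0.10386562  0.04512532] [ 0.48643921 -0.04906409  0.06530403]
scene sleeve 140 [ 0.66356276 -0.10926256  0.25244863] [ 0.64984283 -0.12394729  0.22297075] [ 0.66875007 -0.10371232  0.27971659]
scene lip 71 [ 0.49066567 -0.06953554  0.05597597] [ 0.48095514 -0.10107383  0.04530605] [ 0.49574478 -0.04238136  0.06590721]
```

View pics/c2.png

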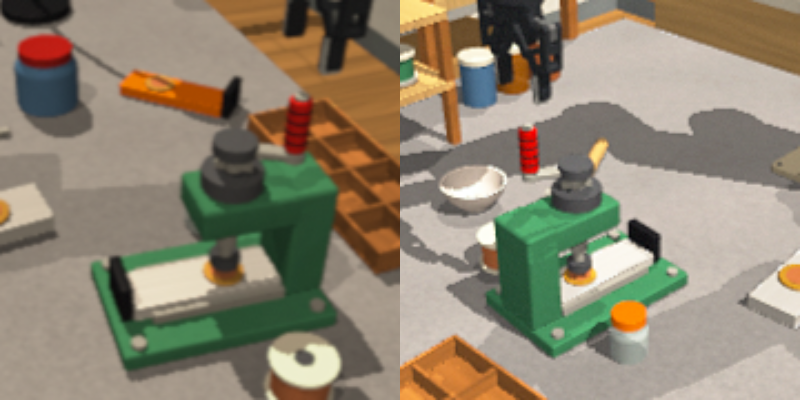

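The slide is home: the foot stands over the medallion (crop 225,260) and the lip sits at the base front. The sleeve is unmoved. I go down on the sleeve and close.

{"method": "step_arm", "body": {"targets": [[7,[-0.3,0.1,-2.5],0],[7,[0,0,-2.5],0],[7,[0,0,-2.0],0],[7,[0,0,-1.2],0],[7,[0,0,0],0],[4,[0,0,0],0],[2,[0,0,0],0],[1,[0,0,0],0],[1,[0,0,0],0],[1,[0,0,0],0],[1,[0,0,0],0],[1,[0,0,0],0]]}}

```text
clock: 6.28
ee_pos: [0.6564, -0.1175, 0.2627]
eef_rot: [[0.995, 0.003, 0.096], [-0.096, -0.001, 0.995], [0.003, -1.0, -0.0]]
force: [2.7, -0.2, 6.0]
opening: 0.265
```

{"method": "step_arm", "body": {"targets": [[1,[0,0,-0.4],0],[1,[0,0,-0.4],0],[1,[0,0,0],0]]}}

```text
clock: 6.53
ee_pos: [0.6577, -0.1178, 0.2585]
eef_rot: [[0.995, 0.008, 0.096], [-0.096, -0.002, 0.995], [0.008, -1.0, -0.001]]
force: [-1.7, -0.5, 22.1]
opening: 0.265
```

```bash
python3 - <<'E'
import numpy as np
a=np.radians(-32.1)-0.1*np.arange(101); x=np.round(5.98*np.cos(a),2); y=np.round(5.98*np.sin(a),2)
for k in range(0,100,5): print(k, ' '.join(f'[{x[i+1]-x[i]:.2f},{y[i+1]-y[i]:.2f}]' for i in range(k,k+5)), 'end', round(60.65/100+x[k+5]/100-0,4), round(-.086+y[k+5]/100,4))
E
```

```text
0 [-0.35,-0.49] [-0.39,-0.45] [-0.43,-0.41] [-0.47,-0.37] [-0.51,-0.32] end 0.6357 -0.1382
5 [-0.53,-0.26] [-0.56,-0.21] [-0.58,-0.16] [-0.59,-0.09] [-0.60,-0.04] end 0.6071 -0.1458
10 [-0.59,0.02] [-0.60,0.09] [-0.58,0.14] [-0.56,0.20] [-0.54,0.25] end 0.5784 -0.1388
15 [-0.51,0.31] [-0.48,0.36] [-0.45,0.40] [-0.39,0.44] [-0.36,0.49] end 0.5565 -0.1188
20 [-0.30,0.51] [-0.25,0.54] [-0.19,0.57] [-0.14,0.58] [-0.08,0.59] end 0.5469 -0.0909
25 [-0.02,0.60] [0.04,0.60] [0.10,0.59] [0.16,0.57] [0.22,0.56] end 0.5519 -0.0617
30 [0.27,0.53] [0.32,0.51] [0.37,0.47] [0.41,0.43] [0.46,0.38] end 0.5702 -0.0385
35 [0.49,0.34] [0.53,0.29] [0.55,0.23] [0.57,0.18] [0.58,0.12] end 0.5974 -0.0269
40 [0.60,0.06] [0.60,0.00] [0.59,-0.06] [0.59,-0.11] [0.57,-0.18] end 0.6269 -0.0298
45 [0.55,-0.23] [0.52,-0.29] [0.50,-0.33] [0.46,-0.39] [0.41,-0.42] end 0.6513 -0.0464
50 [0.38,-0.47] [0.32,-0.50] [0.27,-0.54] [0.22,-0.55] [0.16,-0.58] end 0.6648 -0.0728
55 [0.10,-0.59] [0.05,-0.59] [-0.02,-0.60] [-0.07,-0.59] [-0.14,-0.59] end 0.664 -0.1024
60 [-0.19,-0.56] [-0.25,-0.55] [-0.30,-0.51] [-0.35,-0.49] [-0.40,-0.44] end 0.6491 -0.1279
65 [-0.44,-0.41] [-0.47,-0.36] [-0.52,-0.31] [-0.54,-0.25] [-0.56,-0.20] end 0.6238 -0.1432
70 [-0.58,-0.15] [-0.59,-0.08] [-0.60,-0.03] [-0.59,0.03] [-0.59,0.10] end 0.5943 -0.1445
75 [-0.58,0.15] [-0.56,0.21] [-0.54,0.26] [-0.51,0.32] [-0.47,0.36] end 0.5677 -0.1315
80 [-0.44,0.41] [-0.39,0.45] [-0.34,0.49] [-0.30,0.52] [-0.24,0.55] end 0.5506 -0.1073
85 [-0.18,0.57] [-0.13,0.58] [-0.07,0.59] [-0.01,0.60] [0.05,0.60] end 0.5472 -0.0779
90 [0.12,0.59] [0.16,0.57] [0.23,0.55] [0.28,0.53] [0.33,0.50] end 0.5584 -0.0505
95 [0.38,0.46] [0.42,0.42] [0.46,0.38] [0.50,0.33] [0.53,0.28] end 0.5813 -0.0318
```

{"method": "step_arm", "body": {"targets": [[1,[0,0,0.1],0],[1,[-0.35,-0.49,0],0],[1,[-0.39,-0.45,0],0],[1,[0,0,0],0]]}}

```text
clock: 6.87
ee_pos: [0.6498, -0.1275, 0.2589]
eef_rot: [[0.995, 0.007, 0.096], [-0.096, -0.002, 0.995], [0.007, -1.0, -0.001]]
force: [-0.3, -0.7, 18.1]
opening: 0.265
```

{"method": "step_arm", "body": {"targets": [[1,[-0.43,-0.41,0],0],[1,[-0.47,-0.37,0],0],[1,[0,0,0],0]]}}

```text
clock: 7.12
ee_pos: [0.6407, -0.1353, 0.2589]
eef_rot: [[0.995, 0.007, 0.096], [-0.096, -0.002, 0.995], [0.007, -1.0, -0.001]]
force: [0.1, -1.1, 18.6]
opening: 0.264
```

{"method": "step_arm", "body": {"targets": [[1,[-0.51,-0.32,0],0],[1,[-0.53,-0.26,0],0],[1,[0,0,0],0]]}}

```text
clock: 7.37
ee_pos: [0.6304, -0.1411, 0.2589]
eef_rot: [[0.995, 0.007, 0.096], [-0.096, -0.002, 0.995], [0.007, -1.0, -0.001]]
force: [-0.0, -1.9, 18.9]
opening: 0.265
```

{"method": "step_arm", "body": {"targets": [[1,[-0.56,-0.21,0],0],[1,[-0.58,-0.16,0],0],[1,[0,0,0],0]]}}

```text
clock: 7.62
ee_pos: [0.6189, -0.1449, 0.259]
eef_rot: [[0.995, 0.007, 0.096], [-0.096, -0.002, 0.995], [0.008, -1.0, -0.002]]
force: [-0.1, -2.0, 18.5]
opening: 0.267
```

{"method": "step_arm", "body": {"targets": [[1,[-0.59,-0.09,0],0],[1,[-0.6,-0.04,0],0],[1,[0,0,0],0]]}}

```text
clock: 7.87
ee_pos: [0.607, -0.1464, 0.259]
eef_rot: [[0.995, 0.007, 0.096], [-0.096, -0.003, 0.995], [0.008, -1.0, -0.002]]
force: [-0.1, -3.3, 19.3]
opening: 0.266
```

{"method": "step_arm", "body": {"targets": [[1,[-0.59,0.0,0],0],[1,[-0.6,0.04,0],0],[1,[0,0,0],0]]}}

```text
clock: 8.12
ee_pos: [0.5948, -0.1456, 0.2586]
eef_rot: [[0.995, 0.006, 0.096], [-0.096, -0.002, 0.995], [0.007, -1.0, -0.002]]
force: [-2.1, -2.2, 18.7]
opening: 0.264
```

{"method": "step_arm", "body": {"targets": [[1,[-0.58,0.14,0],0],[1,[-0.56,0.2,0],0],[1,[0,0,0],0]]}}

```text
clock: 8.37
ee_pos: [0.5823, -0.1417, 0.256]
eef_rot: [[0.995, 0.002, 0.096], [-0.096, -0.001, 0.995], [0.002, -1.0, -0.001]]
force: [0.1, -1.2, 6.4]
opening: 0.262
```

{"method": "step_arm", "body": {"targets": [[1,[-0.54,0.25,0],0],[1,[-0.51,0.31,0],0],[1,[0,0,0],0]]}}

```text
clock: 8.62
ee_pos: [0.5714, -0.1357, 0.2552]
eef_rot: [[0.995, 0.001, 0.096], [-0.096, -0.0, 0.995], [0.001, -1.0, -0.0]]
force: [-1.8, 0.0, 6.7]
opening: 0.268
```

{"method": "step_arm", "body": {"targets": [[1,[-0.48,0.36,0],0],[1,[-0.45,0.4,0],0],[1,[0,0,0],0]]}}

```text
clock: 8.87
ee_pos: [0.5628, -0.1287, 0.2553]
eef_rot: [[0.995, 0.002, 0.096], [-0.096, -0.002, 0.995], [0.003, -1.0, -0.002]]
force: [2.5, -4.5, 4.5]
opening: 0.265
```

The key dropped in: z fell and a tangential drag of about 5 N appeared. I push down further before driving.

{"method": "step_arm", "body": {"targets": [[1,[0,0,-0.4],0],[1,[0,0,-0.4],0],[1,[0,0,-0.2],0],[1,[0,0,0],0],[1,[0,0,0],0]]}}

```text
clock: 9.28
ee_pos: [0.5635, -0.1296, 0.2465]
eef_rot: [[0.995, 0.003, 0.096], [-0.096, -0.002, 0.995], [0.004, -1.0, -0.002]]
force: [0.5, -4.9, 12.0]
opening: 0.265
```

{"method": "step_arm", "body": {"targets": [[1,[-0.39,0.44,0],0],[1,[-0.36,0.49,0],0],[1,[-0.3,0.51,0],0],[1,[-0.25,0.54,0],0],[1,[-0.19,0.57,0],0],[1,[-0.14,0.58,0],0]]}}

```text
clock: 9.78
ee_pos: [0.5463, -0.099, 0.2464]
eef_rot: [[0.995, 0.002, 0.097], [-0.097, -0.004, 0.995], [0.002, -1.0, -0.004]]
force: [-5.8, -8.8, 13.3]
opening: 0.267
```

{"method": "step_arm", "body": {"targets": [[1,[-0.08,0.59,0],0],[1,[-0.02,0.6,0],0],[1,[0.04,0.6,0],0],[1,[0.1,0.59,0],0],[1,[0.16,0.57,0],0]]}}

```text
clock: 10.2
ee_pos: [0.5476, -0.0686, 0.2464]
eef_rot: [[0.995, -0.001, 0.096], [-0.096, -0.003, 0.995], [-0.0, -1.0, -0.003]]
force: [-10.0, -4.1, 16.3]
opening: 0.268
```

```bash
python3 - <<'E'
import numpy as np
from scipy.optimize import least_squares
P=np.array([[.6577,-.1178],[.6498,-.1275],[.6407,-.1353],[.6304,-.1411],[.6189,-.1449],[.607,-.1464],[.5948,-.1456],[.5823,-.1417],[.5714,-.1357],[.5628,-.1287],[.5635,-.1296],[.5463,-.099],[.5476,-.0686]])
r=least_squares(lambda c:np.hypot(*(P-c[:2]).T)-c[2],[.606,-.086,.06]); print(r.x,r.fun.round(4))
c=r.x; a0=np.arctan2(*(P[-1]-c[:2])[::-1]); print(np.degrees(a0))
a=a0-.1*np.arange(61); x=np.round(100*(c[0]+c[2]*np.cos(a)),2);y=np.round(100*(c[1]+c[2]*np.sin(a)),2)
for k in range(0,60,5): print(k,' '.join(f'[{x[i+1]-x[i]:.2f},{y[i+1]-y[i]:.2f}]' for i in range(k,k+5)),'end',x[k+5],y[k+5])
E
```

```text
[ 0.6057674  -0.08565613  0.0607992 ] [ 0.0003 -0.0001 -0.0001 -0.0001 -0.0001 -0.      0.0001 -0.     -0.0001
  0.      0.0002  0.0001 -0.0002]
163.65755302172312
0 [0.20,0.57] [0.26,0.55] [0.31,0.52] [0.36,0.49] [0.41,0.45] end 56.28 -4.27
5 [0.45,0.41] [0.49,0.36] [0.52,0.31] [0.55,0.26] [0.57,0.20] end 58.86 -2.73
10 [0.59,0.14] [0.61,0.08] [0.60,0.02] [0.61,-0.04] [0.60,-0.09] end 61.87 -2.62
15 [0.59,-0.16] [0.56,-0.22] [0.55,-0.27] [0.51,-0.33] [0.48,-0.37] end 64.56 -3.97
20 [0.44,-0.42] [0.39,-0.47] [0.35,-0.49] [0.29,-0.54] [0.24,-0.55] end 66.27 -6.44
25 [0.19,-0.58] [0.12,-0.60] [0.07,-0.60] [0.00,-0.61] [-0.06,-0.61] end 66.59 -9.44
30 [-0.11,-0.59] [-0.18,-0.58] [-0.23,-0.57] [-0.29,-0.53] [-0.34,-0.50] end 65.44 -12.21
35 [-0.39,-0.47] [-0.43,-0.43] [-0.48,-0.38] [-0.50,-0.33] [-0.54,-0.28] end 63.1 -14.1
40 [-0.57,-0.22] [-0.58,-0.17] [-0.60,-0.11] [-0.61,-0.04] [-0.61,0.01] end 60.13 -14.63
45 [-0.60,0.08] [-0.59,0.13] [-0.58,0.19] [-0.55,0.25] [-0.53,0.31] end 57.28 -13.67
50 [-0.49,0.35] [-0.46,0.40] [-0.41,0.45] [-0.37,0.48] [-0.31,0.52] end 55.24 -11.47
55 [-0.27,0.55] [-0.21,0.57] [-0.14,0.59] [-0.09,0.60] [-0.03,0.61] end 54.5 -8.55
```

{"method": "step_arm", "body": {"targets": [[1,[0.05,0.57,0],0],[1,[0.26,0.55,0],0],[1,[0.31,0.52,0],0],[1,[0.36,0.49,0],0],[1,[0.41,0.45,0],0]]}}

```text
clock: 10.62
ee_pos: [0.5624, -0.0429, 0.2462]
eef_rot: [[0.995, 0.001, 0.096], [-0.096, -0.003, 0.995], [0.001, -1.0, -0.003]]
force: [-3.6, -6.7, 12.3]
opening: 0.265
```

{"method": "step_arm", "body": {"targets": [[1,[0.45,0.41,0],0],[1,[0.49,0.36,0],0],[1,[0.52,0.31,0],0],[1,[0.55,0.26,0],0],[1,[0.57,0.2,0],0]]}}

```text
clock: 11.03
ee_pos: [0.588, -0.0275, 0.246]
eef_rot: [[0.995, 0.0, 0.096], [-0.096, -0.003, 0.995], [0.001, -1.0, -0.003]]
force: [-5.6, -6.5, 13.4]
opening: 0.262
```

```bash
cat >t.py <<'E'
from h import *
import sys
def tan(p,F):
    v=np.array(p[:2])-[.6058,-.0857]; a=np.arctan2(v[1],v[0]); t=np.array([np.sin(a),-np.cos(a)])
    return np.degrees(a).round(1), np.hypot(*v).round(4), 'tang',(-t@F[:2]).round(2),'rad',(F[:2]@v/np.hypot(*v)).round(2)
s=observe(); print(tan(s['ee_pos'],s['force']),s['clock'],s['force'])
V,U=np.mgrid[0:400,0:640]
_,p,d=cap('side'); p=p[...,::-1].copy(); n='pics/'+sys.argv[1]+'.png'
cv2.imwrite(n,cv2.resize(p[200:300,290:410],(720,600),interpolation=cv2.INTER_CUBIC))
E
python3 t.py f1
```

```text
(np.float64(107.0), np.float64(0.0608), 'tang', np.float64(7.25), 'rad', np.float64(-4.6)) 11.0333 [-5.58390465 -6.51610488 13.36455619]
```

View pics/f1.png

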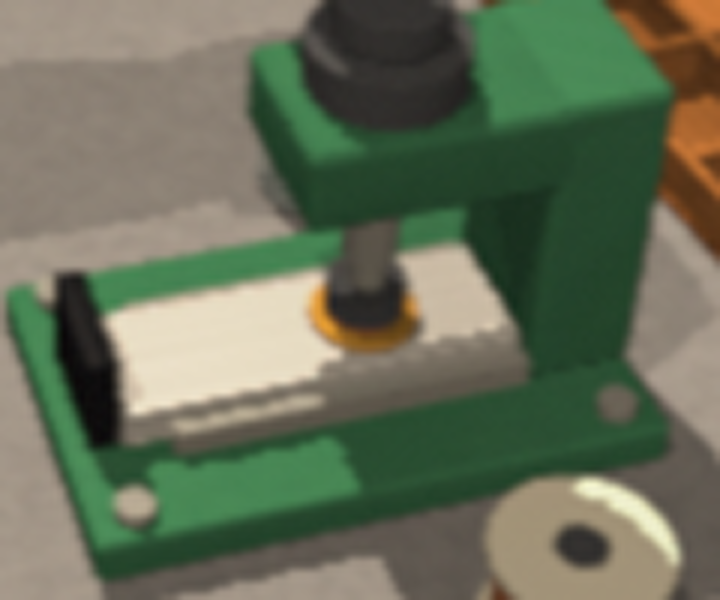

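Picture: the foot is just above the medallion (365,310) and drag is still at the baseline of about 7.2 N. I continue in small steps.

{"method": "step_arm", "body": {"targets": [[1,[0.59,0.14,0],0],[1,[0.61,0.08,0],0],[1,[0.6,0.02,0],0]]}}

```text
clock: 11.33
ee_pos: [0.6056, -0.0249, 0.2458]
eef_rot: [[0.995, -0.001, 0.096], [-0.096, -0.002, 0.995], [-0.001, -1.0, -0.002]]
force: [-7.5, -4.1, 13.9]
opening: 0.266
```

```bash
cat >>t.py <<'E'
w=world('side',d,U.ravel(),V.ravel()).T.reshape(400,640,3); h=cv2.cvtColor(p,cv2.COLOR_BGR2HSV)
r=np.hypot(w[...,0]-.6058,w[...,1]+.0857)
for nm,m in [('foot',(h[...,2]<85)&(h[...,1]<110)&(r<.022)&(w[...,2]<.12)&(w[...,2]>.03)),('medal',(h[...,1]>140)&(h[...,0]<25)&(r<.03)&(w[...,2]<.06))]:
    q=w[m&(d>0),2]; print(nm,len(q),np.percentile(q,[2,10,50,90,98]).round(4) if len(q) else '')
E
python3 t.py f2
```

```text
(np.float64(90.2), np.float64(0.0608), 'tang', np.float64(7.56), 'rad', np.float64(-4.05)) 11.3333 [-7.54492888 -4.06785601 13.90761252]
foot 133 [0.0492 0.0532 0.0606 0.0898 0.1005]
medal 70 [0.0412 0.0426 0.0441 0.0469 0.0533]
```

{"method": "step_arm", "body": {"targets": [[1,[0.61,-0.09,0],0],[1,[0.6,-0.09,0],0],[1,[0.59,-0.16,0],0],[1,[0.56,-0.22,0],0]]}}

```text
clock: 11.72
ee_pos: [0.629, -0.0296, 0.2456]
eef_rot: [[0.995, -0.002, 0.095], [-0.095, -0.0, 0.995], [-0.002, -1.0, -0.001]]
force: [-7.3, -0.1, 12.6]
opening: 0.267
```

```bash
python3 t.py f3
```

```text
(np.float64(67.6), np.float64(0.0607), 'tang', np.float64(6.69), 'rad', np.float64(-2.88)) 11.7167 [-7.28643418 -0.11214459 12.64994543]
foot 125 [0.048  0.0515 0.0585 0.09   0.1004]
medal 63 [0.0415 0.0424 0.0442 0.0467 0.0533]
```

{"method": "step_arm", "body": {"targets": [[1,[0.55,-0.27,0],0],[1,[0.51,-0.33,0],0],[1,[0.48,-0.37,0],0]]}}

```text
clock: 12.02
ee_pos: [0.6441, -0.0386, 0.2453]
eef_rot: [[0.995, -0.002, 0.095], [-0.095, 0.001, 0.995], [-0.002, -1.0, 0.001]]
force: [-7.9, 2.2, 12.8]
opening: 0.267
```

```bash
python3 t.py f4
```

```text
(np.float64(50.8), np.float64(0.0607), 'tang', np.float64(7.5), 'rad', np.float64(-3.28)) 12.0167 [-7.88645285  2.18700668 12.75873976]
foot 129 [0.0466 0.0503 0.0582 0.0879 0.1004]
medal 61 [0.0423 0.0429 0.0444 0.0469 0.0524]
```

{"method": "step_arm", "body": {"targets": [[1,[0.44,-0.42,0],0],[1,[0.39,-0.47,0],0]]}}

```text
clock: 12.23
ee_pos: [0.6524, -0.0468, 0.2453]
eef_rot: [[0.996, -0.002, 0.094], [-0.094, 0.002, 0.996], [-0.002, -1.0, 0.002]]
force: [-7.1, 5.5, 12.1]
opening: 0.266
```

```bash
python3 t.py f5
```

```text
(np.float64(39.8), np.float64(0.0607), 'tang', np.float64(8.76), 'rad', np.float64(-1.98)) 12.2333 [-7.13132763  5.46465487 12.08237072]
foot 127 [0.047  0.0509 0.0582 0.0898 0.0992]
medal 61 [0.0417 0.0426 0.0439 0.0466 0.0532]
```

{"method": "step_arm", "body": {"targets": [[1,[0.35,-0.49,0],0],[1,[0.29,-0.54,0],0]]}}

```text
clock: 12.45
ee_pos: [0.659, -0.0565, 0.2453]
eef_rot: [[0.996, -0.002, 0.094], [-0.094, 0.003, 0.996], [-0.002, -1.0, 0.003]]
force: [-6.5, 8.6, 12.1]
opening: 0.267
```

```bash
python3 t.py f6
```

```text
(np.float64(28.8), np.float64(0.0607), 'tang', np.float64(10.63), 'rad', np.float64(-1.57)) 12.45 [-6.4914251   8.56179428 12.13164446]
foot 127 [0.0466 0.0511 0.0581 0.0895 0.0994]
medal 61 [0.0414 0.0425 0.0442 0.046  0.0508]
```

{"method": "step_arm", "body": {"targets": [[1,[0.24,-0.55,0],0],[1,[0.19,-0.58,0],0]]}}

```text
clock: 12.67
ee_pos: [0.6636, -0.0673, 0.2453]
eef_rot: [[0.996, -0.001, 0.093], [-0.093, 0.004, 0.996], [-0.001, -1.0, 0.004]]
force: [-4.3, 9.5, 10.3]
opening: 0.265
```

```bash
python3 t.py f7
```

```text
(np.float64(17.7), np.float64(0.0606), 'tang', np.float64(10.41), 'rad', np.float64(-1.19)) 12.6667 [-4.30226277  9.54993709 10.2990095 ]
foot 125 [0.0462 0.0501 0.058  0.089  0.1005]
medal 61 [0.042  0.0424 0.0441 0.0465 0.0533]
```

{"method": "step_arm", "body": {"targets": [[1,[0.12,-0.6,0],0],[1,[0.07,-0.6,0],0]]}}

```text
clock: 12.88
ee_pos: [0.6659, -0.0788, 0.2454]
eef_rot: [[0.996, 0.0, 0.093], [-0.093, 0.004, 0.996], [-0.0, -1.0, 0.004]]
force: [-1.5, 10.8, 10.4]
opening: 0.261
```

```bash
python3 t.py f8
```

```text
(np.float64(6.6), np.float64(0.0605), 'tang', np.float64(10.95), 'rad', np.float64(-0.25)) 12.8833 [-1.50110322 10.84736178 10.4074833 ]
foot 125 [0.047  0.0509 0.0582 0.0889 0.101 ]
medal 61 [0.0419 0.0426 0.0443 0.0463 0.0519]
```

{"method": "step_arm", "body": {"targets": [[1,[0,0,0],0],[1,[0,0,0],0],[1,[0,0.1,0],0],[1,[0,0,0.5],0],[1,[0,0,0.6],0],[1,[0,0,0.7],0],[1,[0,0,0],0],[4,[0,0,0],0],[7,[0,0,0],0],[7,[0,0,0],0],[7,[0,0,0],0]]}}

```text
clock: 13.85
ee_pos: [0.6656, -0.0809, 0.2619]
eef_rot: [[0.995, -0.0, 0.096], [-0.096, -0.0, 0.995], [-0.0, -1.0, -0.0]]
force: [-0.2, -0.7, -0.2]
opening: 0.814
```

{"method": "step_arm", "body": {"targets": [[7,[0,0,1.0],0],[7,[0,0,2.0],0],[7,[0,0,3.0],0],[7,[0,0,4],0],[7,[0,0,4],0],[7,[0,0,0],0],[7,[0,0,0],0]]}}

```text
clock: 14.43
ee_pos: [0.6668, -0.0809, 0.4078]
eef_rot: [[0.995, 0.008, 0.096], [-0.096, -0.002, 0.995], [0.008, -1.0, -0.001]]
force: [-0.3, -0.1, -0.5]
opening: 0.821
```

```bash
python3 - <<'E'
from h import *
s=observe(); print(s['clock'],s['ee_pos'],s['force'],s['opening'])
V,U=np.mgrid[0:400,0:640]; ims=[]
for n in ['side','scene']:
    s,p,d=cap(n); p=p[...,::-1].copy(); w=world(n,d,U.ravel(),V.ravel()).T.reshape(400,640,3); h=cv2.cvtColor(p,cv2.COLOR_BGR2HSV).astype(int); H,S,X=h[...,0],h[...,1],h[...,2]
    r=np.hypot(w[...,0]-.6058,w[...,1]+.0857)
    q=w[((H<6)|(H>174))&(S>180)&(w[...,2]>.19)&(w[...,2]<.3)&(r<.09)]; print(n,'sleeve',len(q),np.median(q,0),q.min(0)[2],q.max(0)[2])
    q=w[(S<60)&(r<.02)&(w[...,2]>.19)&(w[...,2]<.24)]; print('hub top',np.percentile(q[:,2],[50,90]))
    ims.append(cv2.resize(p[130:310,250:430] if n=='side' else p[110:290,210:390],(400,400)))
cv2.imwrite('pics/c3.png',np.hstack(ims))
E
```

```text
14.4333 [ 0.66680185 -0.08089048  0.40782893] [-0.31771437 -0.0657573  -0.54081736] 0.8207135800896198
side sleeve 207 [ 0.65967734 -0.08901664  0.25321783] 0.22208567537898521 0.28150221459791874
hub top [0.22379404 0.22503571]
scene sleeve 145 [ 0.67297007 -0.07279652  0.25466359] 0.2215849135619763 0.2813531317392176
hub top [0.22226266 0.22369815]
```

View pics/c3.png

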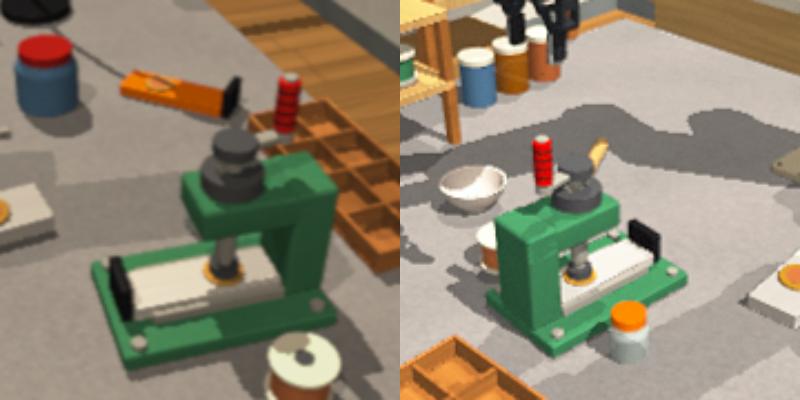

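The crank is back up (hub top 0.224), the foot is on the medallion, the slide is home, and the gripper is clear. I hand in.

```bash
python3 -c "
from station import order
print(order.sign_off())"
```

```text
the job is handed in; nothing more can be done
None
```

The job is handed in at about 14.5 s of the 72 s allowed. The clamping force is my estimate, since the foot's force cannot be read directly.

- **Slide:** I pushed the lip until it met a hard stop at the expected position (21 N at x = 0.466). Pictures show it home under the foot.
- **Crank:** I gripped the sleeve, pressed down and turned clockwise. The key dropped in roughly 1.2 to 1.5 rad later, and I pushed it about 16 mm down.
- **Clamping:** I cranked until the foot stopped falling. The pull at the sleeve then rose from about 7.2 N to 10.9 N, some 0.7 to 0.9 rad after touching. That puts the clamp at roughly 45 to 55 N, within the 20 to 120 N allowed.
- **Last checks:** After I let go, the hub top is back at 0.224 m and the sleeve at its up height (0.222 to 0.281 m). The foot rests on the medallion and the gripper is clear, with no force on the tool. The bystanders in the last crops (spool, jar, tin, bowl) look unmoved. The mallet is only partly in view and the pliers were outside the crops. Nothing failed or disagreed.

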